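Set the moisture dishes on their cooling stands

ROBOT

A 6-joint arm with a two-finger parallel gripper is mounted at the origin on a cart in front of the work surface, level with it; the furniture and walls round the work are solid. World frame = base frame: x ahead of the robot, y to its left, z up, the work surface at z = 0. Lengths are in m, angles in rad, forces in N, time in s.
With the tool pointing down it reaches from about 0.375 to 0.975 m from the base axis. Payload 3.8 kg.
Tool frame: the origin (TCP) lies midway between the tips of the shut fingers; the grasp point (between the pads) lies 19 mm behind it; z points along the fingers, y is the line along which they close (so a half turn about z gives the same grasp; the last joint's range is limited). The gripper opens to 88 mm and grips with 3 to 60 N. Pads are 18 mm wide; open, the fingers measure 123 mm over their backs; the gripper's body (75 mm by 187 mm) begins 45 mm behind the grasp point.
Start: joints at [1.169, 0.264, 1.604, -0, 1.274, -0.037], TCP at [0.241, 0.631, 0.239] pointing down, gripper open.
Joint ranges: [-2.63, 2.63], [-0.94, 2.18], [0.31, 2.57], [-1.31, 4.45], [0, 2.66], [-2.55, 2.55]. Speed limits (rad/s): [2.57, 2.57, 3.14, 3.14, 3.14, 3.14].

INTERFACE

Orientations are given as a rotation vector (axis times angle).
In Python, from bench import monitor, get_image, env gives the robot as it stands.
- The arm moves only by the tool move_arm, never from a script. Its argument "moves" is one flat list of numbers, 6 for each row, row after row: the shift along the tool's x, y, z in cm, then the turn, a rotation vector about the tool's x, y, z in rad. A call has 1 to 5 rows; each row shifts and turns the commanded pose from where the row before left it, along the tool's axes as they then stand; what a row does not reach is not made up. A row lasts 1/10 s, in which the tool goes at most 50 mm and 8.59 degrees, less where a joint would pass 70% of its speed; a pose out of reach is approached as far as the arm can. A call is refused whole if a number of a shift passes 5 or a number of a turn 0.15, either way. A call with a gripper value outside its range is refused whole. "jaw" is the closure, from 0 (fully open) to 1 (shut), set as the call begins (left out, the last holds). The fingers move at their own pace and stop on an object; the grip force is fixed at half the most. Time passes only in rows, so rows that do not move let the fingers close. It gives the time, the measured TCP pose, the force, the opening and the grip force at its end, in the units of the state.
- monitor.observe(): the state, without advancing time (a new reading comes with each control period).
- get_image(name): name is "scene" or "top" or "wrist"; returns a dict with "color" (420x560x3 uint8, red, green, blue), "fx", "fy", "cx", "cy" (pixels), "world_to_cam" (4x4, takes a point from world to camera coordinates). Camera axes: x right, y down, z forward; pixel columns grow to the right and rows downward; lengths in m; the calibration is good to about 2 mm. A picture is of the moment at which its call begins. There is no depth.
- env.job_done(): hands the job in; it is judged then, once.
The state is a dict: "t": time; "joints": joint angles; "joint_vel": joint speeds; "effort": joint torques, N m; "position": TCP position; "tcp_rot": TCP orientation; "force": force on the tool from outside, world axes, zero at the start; "torque": the same for the moment, N m; "grip_width": opening from 0.0 (shut) to 1.0 (fully open); "gripper_force": force on a finger pad.
Only numpy, scipy, OpenCV 4.12 (cv2) and the standard library are available. Lean on these libraries where they do the work, as an engineer would, in place of code of your own. Each camera call takes 0.05 s, during which the arm holds its last target. There are 200 camera calls.

TASK

Pick out the four closed aluminium moisture dishes and set each one flat in the recess of a round cork-lined cooling stand of its own size: the two large dishes in the two large stands, the two small dishes in the two small stands, one dish to a stand. Keep the dishes upright, and leave the petri dish and the roll of tape where they are.

Things in the scene. Friction and masses are not known exactly. Their poses are not given: they have to be found in the camera images.
- large_dish_a_center (a point): one of the two large moisture dishes: closed, round, plain bare aluminium with a slip lid that stays on, 61 mm across the lid, 26 mm high; the solid that fingers meet is 57 mm across and 24 mm high. The point is its centre, 13 mm above its underside; z is up. Loose, 40 to 85 g, stands upright on the worktop at the start. The two large dishes are alike, either may go to either large stand.
- small_dish_a_center (a point): one of the two small moisture dishes: closed, round, plain bare aluminium with a slip lid that stays on, 53 mm across the lid, 23 mm high; the solid that fingers meet is 50 mm across and 21 mm high. The point is its centre, 11.5 mm above its underside; z is up. Loose, 40 to 85 g, stands upright on the worktop at the start. The two small dishes are alike, either may go to either small stand.
- large_stand_a_seat (a point): one of the two large cooling stands: a low round aluminium plate with a cork-lined recess, 94 mm across and 10 mm high in all, fixed to the worktop; recess 80 mm across, its cork floor 6 mm above the worktop and its rim 4 mm above the floor. The point is the centre of the recess floor; z is up. Empty at the start.
- small_stand_a_seat (a point): one of the two small cooling stands: a low round aluminium plate with a cork-lined recess, 78 mm across and 10 mm high in all, fixed to the worktop; recess 66 mm across, its cork floor 6 mm above the worktop and its rim 4 mm above the floor. The point is the centre of the recess floor; z is up. Empty at the start.
- large_dish_b_center (a point): one of the two large moisture dishes: closed, round, plain bare aluminium with a slip lid that stays on, 61 mm across the lid, 26 mm high; the solid that fingers meet is 57 mm across and 24 mm high. The point is its centre, 13 mm above its underside; z is up. Loose, 40 to 85 g, stands upright on the worktop at the start. The two large dishes are alike, either may go to either large stand.
- small_dish_b_center (a point): one of the two small moisture dishes: closed, round, plain bare aluminium with a slip lid that stays on, 53 mm across the lid, 23 mm high; the solid that fingers meet is 50 mm across and 21 mm high. The point is its centre, 11.5 mm above its underside; z is up. Loose, 40 to 85 g, stands upright on the worktop at the start. The two small dishes are alike, either may go to either small stand.
- large_stand_b_seat (a point): one of the two large cooling stands: a low round aluminium plate with a cork-lined recess, 94 mm across and 10 mm high in all, fixed to the worktop; recess 80 mm across, its cork floor 6 mm above the worktop and its rim 4 mm above the floor. The point is the centre of the recess floor; z is up. Empty at the start.
- small_stand_b_seat (a point): one of the two small cooling stands: a low round aluminium plate with a cork-lined recess, 78 mm across and 10 mm high in all, fixed to the worktop; recess 66 mm across, its cork floor 6 mm above the worktop and its rim 4 mm above the floor. The point is the centre of the recess floor; z is up. Empty at the start.
- petri_center (a point): a bystander: an open clear petri dish with a few kernels, 68 mm across, 14 mm high, loose on the worktop; the point is its centre, 7 mm above the worktop. To be left alone.
- tape_center (a point): a bystander: a roll of brown tape lying flat, 92 mm across, 48 mm high, loose on the worktop; the point is its centre, 24 mm above the worktop. To be left alone.
There are look-alikes about, which are no part of the job. Leave any turquoise look-alike of the part that bears large_dish_a_center alone. What is shaped like the part that bears small_stand_a_seat but red is not meant.

How it is judged:
By the outcome, as a careful person would: the job done as asked, in the order asked, and still so for the second after the job is handed in, with the robot touching nothing.
It also fails if it takes over 99 s, if anything falls off the work surface, if the arm or the gripper's body presses on something with over 40 N, if the wrist force passes 120 N, or if a joint passes its speed limit or range.

## Working session

There is one attempt and no reset: what is moved stays moved. The work goes in short steps, Python scripts to look and compute and a tool call to move; the robot and the scene stay as the last step left them, time stands still between calls to the robot, and variables do not carry over. Pictures are saved under pics/ and viewed, at most 17 in all, crops included, and the job is handed in when it is done.

Besides the shell and the picture viewer there is one more tool, called after "Request:" as a command line: name --argument value ..., lists and objects as JSON in quotes. move_arm: Moves the arm, as the interface text tells. Its arguments: {"type":"object","properties":{"moves":{"type":"array","items":{"type":"number"}},"jaw":{"type":"number"}},"required":["moves"]}

```bash
ls; mkdir -p pics
python3 - <<'E'
from bench import monitor,get_image
import cv2,numpy as np,pickle
d={}
for n in("scene","top","wrist"):
    d[n]=get_image(n); cv2.imwrite(f"pics/{n}0.png",d[n]["color"][:,:,::-1]); print(n,d[n]["fx"],d[n]["cx"],d[n]["cy"],np.round(d[n]["world_to_cam"],3).tolist())
pickle.dump(d,open("d0.pkl","wb"))
s=monitor.observe();print(s["t"],s["position"],s["tcp_rot"])
E
```

```text
pics
scene 442.73846962035856 282.4878767017663 213.78824789245337 [[0.872, -0.49, -0.017, -0.573], [-0.234, -0.386, -0.893, 0.129], [0.431, 0.782, -0.451, 1.179], [0.0, 0.0, 0.0, 1.0]]
top 513.3666159028434 267.48502658675557 213.38431674815834 [[-0.005, -1.0, 0.022, -0.143], [-0.991, 0.002, -0.136, 0.553], [0.136, -0.023, -0.99, 1.242], [0.0, 0.0, 0.0, 1.0]]
wrist 305.9957206069565 280.39462222864245 208.06607726523524 [[0.356, 0.934, -0.002, -0.674], [0.904, -0.344, 0.254, -0.036], [0.237, -0.093, -0.967, 0.389], [0.0, 0.0, 0.0, 1.0]]
0.15 [0.24057135 0.63007102 0.23765837] [-5.69701576e-01 -3.08909582e+00  2.70847155e-03]
```

View pics/top0.png

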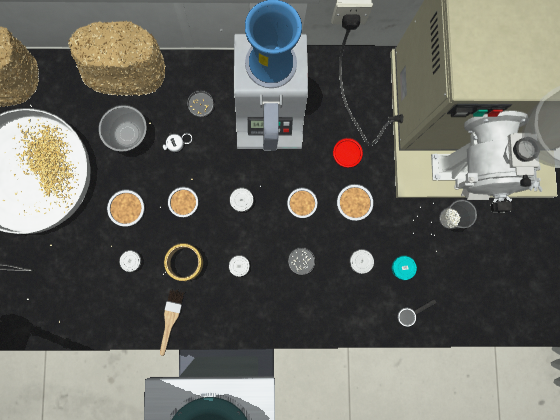

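View pics/scene0.png

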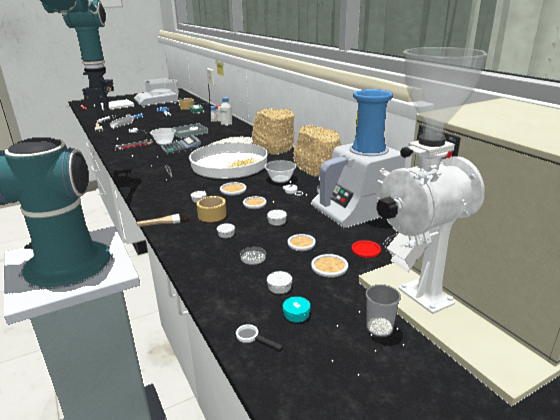

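View pics/wrist0.png

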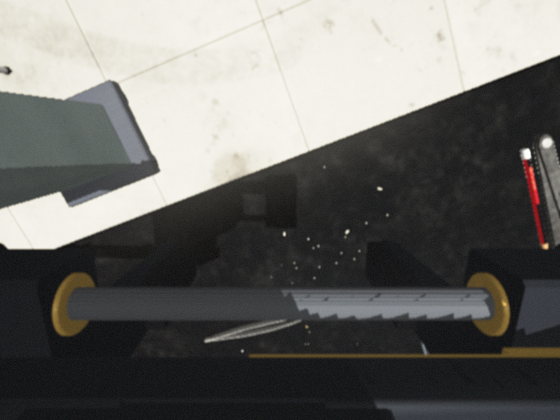

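The top view shows these candidates for dishes:
- Bare aluminium dishes at (241,200), (130,261), (239,266) and (362,261).
- Not dishes: turquoise look-alike (404,267), petri (301,261), scoop (407,317), small white gadget (174,143), tin/bowl (122,128) and glass (200,103).

Candidates for stands:
- Cork stands: large at (125,208) and (354,202), small at (183,202) and (302,203).
- Not stands: red one (347,152) and tape (183,262).

The scene view agrees. Next I measure them and crop in close.

```bash
cat > h.py <<'E'
import numpy as np,cv2
def ray(im,u,v):
    W=np.array(im["world_to_cam"]);R,t=W[:3,:3],W[:3,3]
    return -R.T@t, R.T@np.array([(u-im["cx"])/im["fx"],(v-im["cy"])/im["fy"],1])
def plane(im,u,v,z):
    o,d=ray(im,u,v); return o+d*(z-o[2])/d[2]
def proj(im,p):
    W=np.array(im["world_to_cam"]);c=W[:3,:3]@np.array(p)+W[:3,3]
    return im["fx"]*c[0]/c[2]+im["cx"],im["fy"]*c[1]/c[2]+im["cy"],c[2]
def tri(a,b):
    A=np.zeros((3,3));y=np.zeros(3)
    for o,d in(a,b):
        d=d/np.linalg.norm(d);P=np.eye(3)-np.outer(d,d);A+=P;y+=P@o
    return np.linalg.solve(A,y)
def blob(im,u,v,thr=75,r=40):
    g=im["color"].max(2);m=(g>thr).astype(np.uint8)
    m=cv2.morphologyEx(m,cv2.MORPH_OPEN,np.ones((3,3),np.uint8))
    cs,_=cv2.findContours(m,cv2.RETR_EXTERNAL,cv2.CHAIN_APPROX_NONE)
    c=[c for c in cs if cv2.contourArea(c)>60 and cv2.pointPolygonTest(c,(float(u),float(v)),True)>-5]
    c=max(c,key=cv2.contourArea); x,y,w,h=cv2.boundingRect(c)
    e=cv2.fitEllipse(cv2.convexHull(c)); return e[0],(x,y,w,h),cv2.contourArea(cv2.convexHull(c)),c
E
python3 - <<'E'
import pickle,numpy as np,cv2
from h import *
d=pickle.load(open("d0.pkl","rb"));T,S=d["top"],d["scene"]
for n,p,q in[("D1",(241,200),(277,217)),("D2",(130,261),(198,196)),("D3",(239,266),(226,231)),("D4",(362,261),(280,282)),
 ("SA",(125,208),(233,188)),("SB",(183,202),(255,202)),("SC",(302,203),(301,242)),("SD",(354,202),(330,265)),
 ("petri",(301,261),(253,256)),("tape",(183,262),(211,209)),("turq",(404,267),(297,309)),("red",(347,152),(366,249))]:
    try:
        e,bb,A,_=blob(T,*p);e2,b2,A2,_=blob(S,*q)
        z=proj(T,plane(T,*e,0.02))[2];f=T["fx"]/z
        print(n,np.round(e,1),bb,"diam_mm %.1f"%(2*np.sqrt(A/np.pi)/f*1e3+1000/f),"plane",np.round(plane(T,*e,.013),4),"tri",np.round(tri(ray(T,*e),ray(S,*e2)),4),b2)
    except Exception as x: print(n,x)
a=cv2.resize(T["color"][180:290,95:430,::-1],None,fx=2.35,fy=2.35,interpolation=cv2.INTER_CUBIC)
b=cv2.resize(S["color"][170:330,170:390,::-1],(440,320),interpolation=cv2.INTER_CUBIC)
o=np.zeros((a.shape[0]+320,a.shape[1],3),np.uint8);o[:a.shape[0]]=a;o[a.shape[0]:,:440]=b
cv2.imwrite("pics/crop0.png",o);print(o.shape)
E
```

```text
D1 [241.  199.2] (230, 188, 23, 24) diam_mm 61.8 plane [ 0.5925 -0.0787  0.013 ] tri [ 0.5924 -0.0787  0.0135] (267, 209, 20, 17)
D2 [129.5 260.7] (119, 250, 22, 22) diam_mm 54.9 plane [0.4372 0.1997 0.013 ] tri [ 0.4535  0.2056 -0.0324] (191, 191, 35, 31)
D3 [238.6 265.4] (229, 255, 21, 22) diam_mm 54.7 plane [ 0.4242 -0.0729  0.013 ] tri [ 0.4245 -0.073   0.0124] (217, 223, 18, 15)
D4 [361.4 261.1] (350, 249, 24, 25) diam_mm 62.8 plane [ 0.4336 -0.3827  0.013 ] tri [ 0.4334 -0.3824  0.0143] (266, 271, 27, 23)
SA [125.2 207.6] (107, 189, 37, 38) diam_mm 95.4 plane [0.5714 0.2146 0.013 ] tri [0.5726 0.2167 0.0047] (219, 182, 28, 14)
SB [182.5 201.6] (168, 187, 30, 30) diam_mm 78.3 plane [0.5865 0.0701 0.013 ] tri [0.5882 0.0711 0.0049] (243, 196, 24, 13)
SC [301.9 202.5] (287, 188, 31, 30) diam_mm 79.0 plane [ 0.5838 -0.2342  0.013 ] tri [ 0.585  -0.2349  0.0051] (287, 234, 29, 17)
SD [354.7 202. ] (337, 184, 37, 37) diam_mm 95.3 plane [ 0.5848 -0.3699  0.013 ] tri [ 0.5862 -0.3717  0.0045] (311, 253, 38, 25)
petri [301.2 260.8] (288, 248, 27, 27) diam_mm 68.9 plane [ 0.4349 -0.2304  0.013 ] tri [ 0.4357 -0.2312  0.0068] (240, 247, 26, 18)
tape [182.8 261.8] (164, 243, 39, 38) diam_mm 96.7 plane [0.4338 0.0668 0.013 ] tri [0.4283 0.0655 0.0331] (191, 191, 35, 31)
turq [404.1 267.3] (392, 256, 25, 24) diam_mm 62.9 plane [ 0.4175 -0.4904  0.013 ] tri [ 0.4172 -0.4898  0.0148] (283, 296, 28, 26)
red [347.4 152.3] (333, 138, 30, 30) diam_mm 78.8 plane [ 0.7155 -0.3548  0.013 ] tri [ 0.7177 -0.3563  0.0047] (351, 240, 30, 19)
(578, 787, 3)
```

View pics/crop0.png

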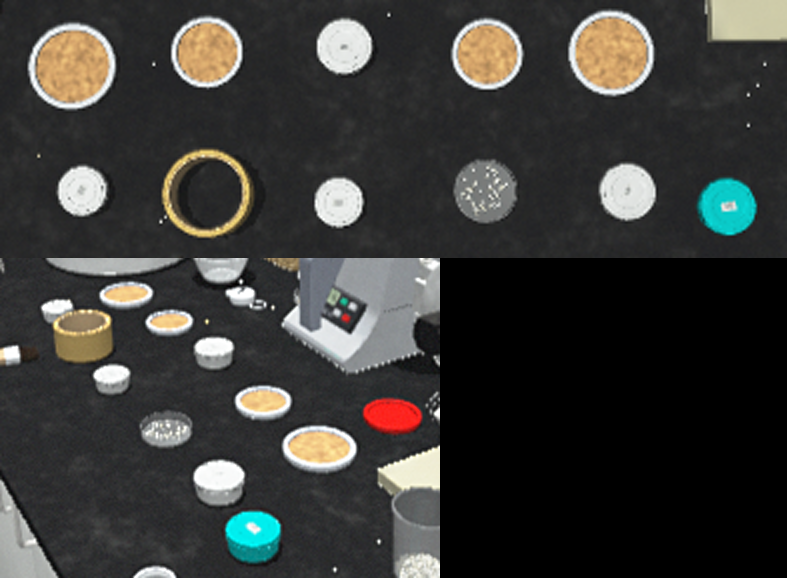

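The crop confirms it. Bare dishes D1 and D4 measure about 62 mm (large), D2 and D3 about 55 mm (small). The four cork stands are two at 95 mm and two at 79 mm; turquoise, red, petri and tape are distinct from all of them. Triangulated dish centres sit at z≈0.013 and stands at z≈0.005, which matches the text.

First I turn the tool so its x lies along world y and its y along world x.

Request:
move_arm --moves '[0,0,0,0,0,0.15,0,0,0,0,0,0.15,0,0,0,0,0,0.15,0,0,0,0,0,0.15,0,0,0,0,0,0.15]' --jaw 0

```text
t: 0.65
position: [0.2407, 0.6303, 0.2381]
tcp_rot: [1.67, 2.661, -0.001]
force: [-0.3, 0.6, -0.2]
grip_width: 1.002
gripper_force: 0.0
```

Request:
move_arm --moves '[0,0,0,0,0,0.15,0,0,0,0,0,0.15,0,0,0,0,0,0.15,0,0,0,0,0,0]'

```text
t: 1.05
position: [0.2407, 0.6303, 0.2382]
tcp_rot: [2.215, 2.227, -0.001]
force: [-0.8, -0.3, 0.7]
grip_width: 1.001
gripper_force: 0.0
```

Request:
move_arm --moves '[-4.3,1.96,0,0,0,0,-4.3,1.96,0,0,0,0,-4.3,1.96,0,0,0,0,-4.3,1.96,0,0,0,0,-4.3,1.96,0,0,0,0]'

```text
t: 1.55
position: [0.3404, 0.4144, 0.2386]
tcp_rot: [2.209, 2.233, -0.0]
force: [-0.3, 0.5, 0.4]
grip_width: 0.997
gripper_force: 0.0
```

Request:
move_arm --moves '[-4.3,1.96,0,0,0,0,-4.3,1.96,0,0,0,0,-4.3,1.96,0,0,0,0,-4.3,1.96,0,0,0,0,-4.3,1.96,0,0,0,0]'

```text
t: 2.05
position: [0.4397, 0.2, 0.2388]
tcp_rot: [2.21, 2.233, 0.001]
force: [0.6, -0.2, -0.1]
grip_width: 1.001
gripper_force: 0.0
```

Request:
move_arm --moves '[0,0,4,0,0,0,0,0,4,0,0,0,0,0,3,0,0,0,0,0,0,0,0,0]'

```text
t: 2.45
position: [0.4355, 0.1998, 0.124]
tcp_rot: [-2.209, -2.228, 0.014]
force: [0.3, 0.5, 1.3]
grip_width: 0.999
gripper_force: 0.0
```

```bash
cat > look.py <<'E'
import sys,cv2,pickle
from bench import monitor,get_image
from h import *
def shot(n,k):
    im=get_image(n);cv2.imwrite(f"pics/{k}.png",im["color"][:,:,::-1]);pickle.dump(im,open(f"pics/{k}.pkl","wb"));return im
E
python3 - <<'E'
from look import *
im=shot("wrist","w1");s=monitor.observe();print(s["t"],s["position"],s["tcp_rot"],np.round(im["world_to_cam"],3).tolist())
for p in[(.437,.2,.023),(.437,.2,0)]:print(proj(im,p))
E
```

```text
2.5 [0.43741862 0.20082466 0.12670465] [-2.21061045 -2.22914346  0.00791196] [[1.0, 0.009, -0.01, -0.436], [0.012, -0.966, 0.259, 0.182], [-0.007, -0.259, -0.966, 0.333], [0.0, 0.0, 0.0, 1.0]]
(np.float64(283.1095807382012), np.float64(207.3077300789351), np.float64(0.25594036606029036))
(np.float64(283.1495029160239), np.float64(200.82627980062432), np.float64(0.2781570390993858))
```

View pics/w1.png

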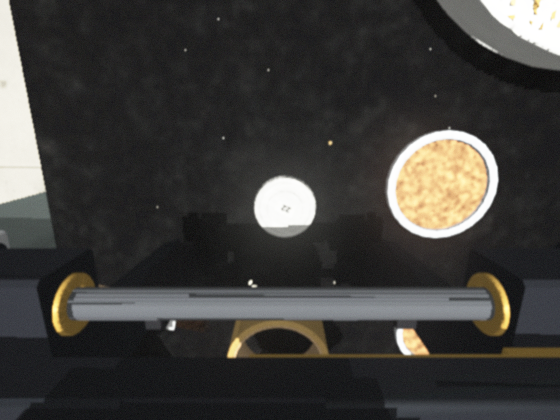

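The wrist view shows D2 at (285,207), within 2 px (about 1.7 mm) of the prediction, and the fingers sit clear on either side. I go down, stopping short at first.

Request:
move_arm --moves '[0,0.1,4,0,0,0,0,0,4,0,0,0,0,0,2,0,0,0,0,0,1,0,0,0,0,0,0,0,0,0]'

```text
t: 3.0
position: [0.4409, 0.2022, 0.0192]
tcp_rot: [2.213, 2.23, 0.0]
force: [0.7, -0.7, 0.1]
grip_width: 0.998
gripper_force: 0.0
```

Request:
move_arm --moves '[0,0,0,0,0,0]'

```text
t: 3.1
position: [0.4422, 0.2026, 0.0206]
tcp_rot: [2.213, 2.228, 0.005]
force: [0.2, -0.7, 0.1]
grip_width: 0.999
gripper_force: 0.0
```

Request:
move_arm --moves '[-0.2,-0.35,0.6,0,0,0,0,0,0.5,0,0,0,0,0,0,0,0,0]'

```text
t: 3.4
position: [0.4365, 0.1996, 0.0075]
tcp_rot: [-2.215, -2.228, 0.001]
force: [0.8, 0.1, -0.4]
grip_width: 1.0
gripper_force: 0.0
```

Run:
```python
from look import *
s=monitor.observe();print(s["t"],s["position"],s["tcp_rot"],s["force"])
im=shot("wrist","w2");print(proj(im,s["position"]),proj(im,(.437,.2,.023)))
try:print(blob(im,*proj(im,(.437,.2,.023))[:2],thr=110)[:3])
except Exception as e:print(e)
```

```text
3.4 [0.43651042 0.19956203 0.0075405 ] [-2.21456624e+00 -2.22809297e+00  5.75262099e-04] [ 0.82869635  0.11207682 -0.40460179]
(np.float64(279.9118995189108), np.float64(257.57939797212157), np.float64(0.15838058977742536)) (np.float64(280.8677226719583), np.float64(270.3106553808848), np.float64(0.14332169615713514))
((280.5063781738281, 311.2225341796875), (51, 211, 460, 125), 41215.5)
```

View pics/w2.png

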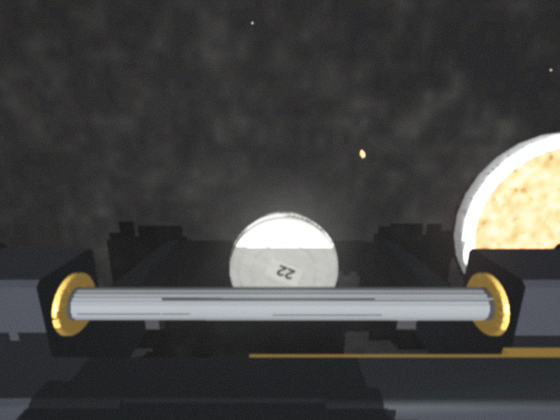

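D2's lid spans columns 230–338 with its centre at about (284,266), between the fingers at 183 and 377. Close.

Request:
move_arm --moves '[0,0,0,0,0,0,0,0,0,0,0,0,0,0,0,0,0,0,0,0,0,0,0,0,0,0,0,0,0,0]' --jaw 1

```text
t: 3.95
position: [0.437, 0.1998, 0.0077]
tcp_rot: [2.215, 2.228, 0.0]
force: [0.1, -0.2, -0.3]
grip_width: 0.569
gripper_force: 0.0
```

Request:
move_arm --moves '[0,0,0,0,0,0,0,0,0,0,0,0,0,0,0,0,0,0]'

```text
t: 4.25
position: [0.437, 0.1998, 0.0078]
tcp_rot: [2.215, 2.228, 0.0]
force: [0.1, 0.1, -0.1]
grip_width: 0.534
gripper_force: 30.0
```

Request:
move_arm --moves '[0,0,-1,0,0,0,0,0,-2,0,0,0,0,0,-3,0,0,0,0,0,-3,0,0,0,0,0,0,0,0,0]'

```text
t: 4.75
position: [0.4404, 0.2012, 0.1027]
tcp_rot: [2.212, 2.226, 0.013]
force: [0.9, 0.0, 0.4]
grip_width: 0.532
gripper_force: 30.0
```

Run:
```python
from look import *
s=monitor.observe();print(s["t"],s["position"],s["tcp_rot"],s["force"])
im=shot("wrist","w3");S=shot("scene","s3")
w=cv2.resize(im["color"][150:400,130:430,::-1],(400,333))
u,v,_=map(int,proj(S,s["position"]));c=cv2.resize(S["color"][v-50:v+50,u-60:u+60,::-1],(400,333),interpolation=cv2.INTER_CUBIC)
cv2.imwrite("pics/c3.png",np.hstack([w,c]));print(u,v)
```

```text
4.75 [0.4403746  0.20115568 0.10272319] [2.21217178 2.22556114 0.01308533] [0.90326592 0.04477734 0.38179445]
195 170
```

View pics/c3.png

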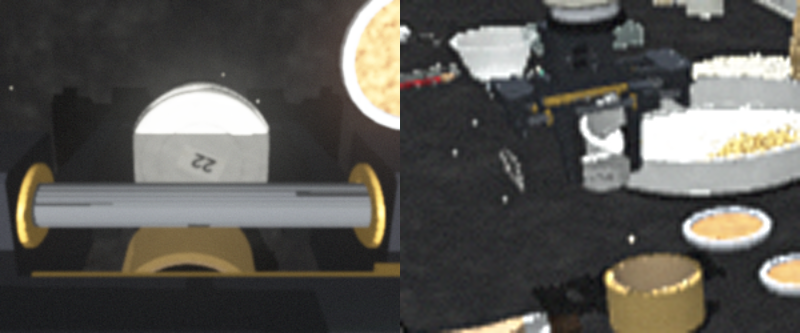

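D2 is held upright, visible between the fingers in both crops. Carrying it over to stand SB (0.588,0.0707).

Request:
move_arm --moves '[-2.6,2.95,0,0,0,0,-2.6,2.95,0,0,0,0,-2.6,2.95,0,0,0,0,-2.6,2.95,0,0,0,0,-2.6,2.95,0,0,0,0]'

```text
t: 5.35
position: [0.5845, 0.0694, 0.0955]
tcp_rot: [-2.213, -2.226, 0.005]
force: [1.2, -0.6, -0.7]
grip_width: 0.536
gripper_force: 30.0
```

Request:
move_arm --moves '[0,0,2,0,0,0,0,0,2,0,0,0,0,0,1,0,0,0,0,0,0,0,0,0,0,0,0,0,0,0]'

```text
t: 5.85
position: [0.5845, 0.0708, 0.0471]
tcp_rot: [-2.214, -2.228, 0.002]
force: [-0.8, 0.1, -0.6]
grip_width: 0.535
gripper_force: 30.0
```

Run:
```python
from look import *
im=shot("wrist","w4");s=monitor.observe();print(s["t"],s["position"],s["tcp_rot"])
print(proj(im,(.588,.0707,.006)))
cv2.imwrite("pics/c4.png",im["color"][:,:,::-1])
```

```text
5.9 [0.58525821 0.0709427  0.04799174] [2.21414291e+00 2.22850599e+00 3.38620396e-04]
(np.float64(285.5771129717183), np.float64(231.67067824553453), np.float64(0.1981562688866934))
```

View pics/c4.png

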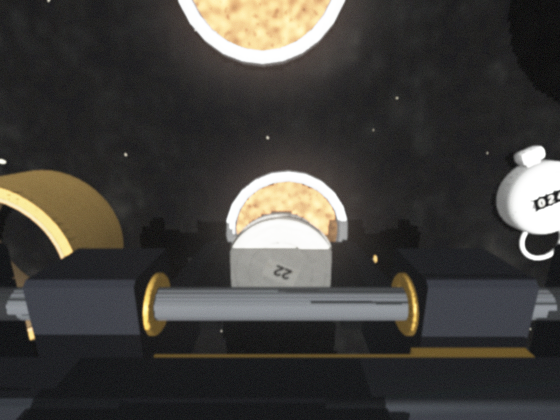

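Stand SB's ring is centred at column 287, row ~231, and the dish at column 281, so I need about +3 mm in x. Going down.

Request:
move_arm --moves '[0,0.35,1.2,0,0,0,0,0,1,0,0,0,0,0,0.5,0,0,0,0,0,0.2,0,0,0,0,0,0,0,0,0]'

```text
t: 6.4
position: [0.5881, 0.0706, 0.0181]
tcp_rot: [-2.214, -2.228, 0.001]
force: [0.1, 0.0, 0.1]
grip_width: 0.535
gripper_force: 30.0
```

Request:
move_arm --moves '[0,0,0,0,0,0]'

```text
t: 6.5
position: [0.5888, 0.0707, 0.0188]
tcp_rot: [2.215, 2.228, 0.0]
force: [0.1, -0.4, -1.1]
grip_width: 0.539
gripper_force: 30.0
```

Lowering the last 4 mm, then releasing.

Request:
move_arm --moves '[0,0,0.2,0,0,0,0,0,0.2,0,0,0,0,0,0,0,0,0]'

```text
t: 6.8
position: [0.5885, 0.0706, 0.0146]
tcp_rot: [-2.215, -2.228, 0.0]
force: [0.2, 0.5, -0.1]
grip_width: 0.537
gripper_force: 30.0
```

Request:
move_arm --moves '[0,0,0,0,0,0,0,0,0,0,0,0]'

```text
t: 7.0
position: [0.5887, 0.0706, 0.0148]
tcp_rot: [2.215, 2.228, 0.0]
force: [-0.6, -0.1, -0.9]
grip_width: 0.534
gripper_force: 30.0
```

Request:
move_arm --moves '[0,0,0.1,0,0,0,0,0,0,0,0,0]'

```text
t: 7.2
position: [0.5888, 0.0707, 0.0138]
tcp_rot: [2.215, 2.228, 0.0]
force: [0.8, -0.0, -0.6]
grip_width: 0.532
gripper_force: 30.0
```

Request:
move_arm --moves '[0,0,0,0,0,0,0,0,0,0,0,0,0,0,0,0,0,0,0,0,0,0,0,0,0,0,0,0,0,0]' --jaw 0

```text
t: 7.7
position: [0.5887, 0.0707, 0.0137]
tcp_rot: [2.215, 2.228, 0.0]
force: [0.0, -0.5, 0.9]
grip_width: 0.967
gripper_force: 0.0
```

Request:
move_arm --moves '[0,0,-1,0,0,0,0,0,-2,0,0,0,0,0,-3,0,0,0,0,0,-4,0,0,0,0,0,0,0,0,0]'

```text
t: 8.2
position: [0.5936, 0.0711, 0.1211]
tcp_rot: [2.209, 2.222, 0.014]
force: [0.9, 0.4, 1.0]
grip_width: 0.995
gripper_force: 0.0
```

Run:
```python
from look import *
im=shot("wrist","w5");s=monitor.observe();print(s["t"],s["position"],s["tcp_rot"])
w=im["color"][60:360,100:500,::-1]
cv2.imwrite("pics/c5.png",w)
```

```text
8.25 [0.5918989  0.07090519 0.11838026] [2.21098576 2.22415064 0.0099608 ]
```

View pics/c5.png

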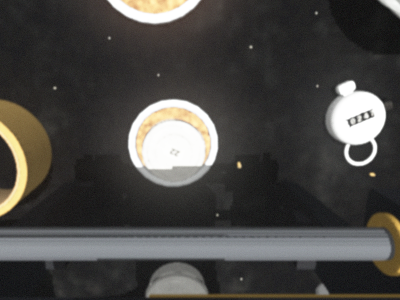

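D2 sits in the recess: lid centre (175,152), ring centre (173,143), and the difference is mostly height parallax. Next is D1 at (0.592,-0.079).

Request:
move_arm --moves '[-3.75,0,0,0,0,0,-3.75,0,0,0,0,0,-3.75,0,0,0,0,0,-3.75,0,0,0,0,0,0,0,0,0,0,0]'

```text
t: 8.75
position: [0.5887, -0.0831, 0.1128]
tcp_rot: [-2.219, -2.224, 0.003]
force: [0.5, 1.6, -0.1]
grip_width: 1.002
gripper_force: 0.0
```

Request:
move_arm --moves '[0,0,3,0,0,0,0,0,2,0,0,0,0,0,1,0,0,0,0,0,0,0,0,0,0,0,0,0,0,0]'

```text
t: 9.25
position: [0.5897, -0.0789, 0.0538]
tcp_rot: [-2.214, -2.228, 0.0]
force: [-0.6, 0.5, -0.5]
grip_width: 1.0
gripper_force: 0.0
```

```bash
cat > lid.py <<'E'
# find a disc/ring in the wrist view from the visible upper arc: circle through bright-mask top edge
from look import *
def lid(im,p,thr=120,r=60):
    u,v,_=proj(im,p); g=im["color"].max(2);m=(g>thr).astype(np.uint8)
    m[int(v)+4:]=0
    cs,_=cv2.findContours(m,cv2.RETR_EXTERNAL,cv2.CHAIN_APPROX_NONE)
    c=min((c for c in cs if cv2.contourArea(c)>150),key=lambda c:abs(cv2.pointPolygonTest(c,(u,v-12),True)) if cv2.pointPolygonTest(c,(u,v-12),True)<0 else 0)[:,0].astype(float)
    c=c[c[:,1]<v]
    A=np.c_[2*c,np.ones(len(c))];s=np.linalg.lstsq(A,(c**2).sum(1),rcond=None)[0]
    R=np.sqrt(s[2]+s[0]**2+s[1]**2);x=plane(im,s[0],s[1],p[2])
    return np.round((u,v),1),np.round((s[0],s[1],R),1),np.round(x,4),"diam_mm %.1f"%(2*R*proj(im,p)[2]/im["fx"]*1e3)
E
python3 - <<'E'
from lid import *
im=shot("wrist","w6");s=monitor.observe();print(s["t"],s["position"],s["tcp_rot"])
print(lid(im,(.592,-.079,.026)))
E
```

```text
9.3 [ 0.5903024  -0.07906953  0.05452529] [2.21353201e+00 2.22793343e+00 1.15530790e-03]
(array([283.8, 238.9]), array([284. , 234.1,  49.5]), array([ 0.5921, -0.0759,  0.026 ]), 'diam_mm 60.0')
```

Near check: D1 at (0.592, −0.077), diameter 60 mm, which confirms it is large.

Request:
move_arm --moves '[0.1,0.2,2,0,0,0,0,0,1.5,0,0,0,0,0,0.8,0,0,0,0,0,0.3,0,0,0,0,0,0,0,0,0]'

```text
t: 9.8
position: [0.5912, -0.0783, 0.0073]
tcp_rot: [-2.214, -2.228, 0.001]
force: [0.2, -0.2, -0.3]
grip_width: 1.003
gripper_force: 0.0
```

Request:
move_arm --moves '[0,0,0,0,0,0,0,0,0,0,0,0,0,0,0,0,0,0,0,0,0,0,0,0,0,0,0,0,0,0]' --jaw 1

```text
t: 10.3
position: [0.5918, -0.0784, 0.0081]
tcp_rot: [2.214, 2.228, 0.0]
force: [-1.1, 0.1, 1.4]
grip_width: 0.618
gripper_force: 30.0
```

Request:
move_arm --moves '[0,0,0,0,0,0,0,0,0,0,0,0]'

```text
t: 10.5
position: [0.5918, -0.0784, 0.0081]
tcp_rot: [2.214, 2.228, 0.0]
force: [-0.5, -0.7, 3.1]
grip_width: 0.623
gripper_force: 30.0
```

Request:
move_arm --moves '[0,0,-1,0,0,0,0,0,-2,0,0,0,0,0,-3,0,0,0,0,0,-3,0,0,0,0,0,0,0,0,0]'

```text
t: 11.0
position: [0.5954, -0.0789, 0.1032]
tcp_rot: [2.209, 2.223, 0.009]
force: [0.8, 0.1, 0.7]
grip_width: 0.618
gripper_force: 30.0
```

Request:
move_arm --moves '[2,0,0,0,0,0,3.9,-0.3,0,0,0,0,3.9,-0.3,0,0,0,0,3.9,-0.3,0,0,0,0,3.9,-0.3,0,0,0,0]'

```text
t: 11.5
position: [0.5775, 0.0988, 0.0967]
tcp_rot: [-2.215, -2.227, 0.002]
force: [0.4, -0.0, -0.7]
grip_width: 0.625
gripper_force: 30.0
```

Request:
move_arm --moves '[3.9,-0.3,0,0,0,0,3.9,-0.3,0,0,0,0,3,-0.2,0,0,0,0,1.2,0,0,0,0,0,0,0,0,0,0,0]'

```text
t: 12.0
position: [0.5692, 0.2186, 0.0969]
tcp_rot: [-2.212, -2.231, 0.002]
force: [0.4, 0.1, -0.1]
grip_width: 0.621
gripper_force: 30.0
```

Request:
move_arm --moves '[0,0,2,0,0,0,0,0,2,0,0,0,0,0,0.5,0,0,0,0,0,0,0,0,0,0,0,0,0,0,0]'

```text
t: 12.5
position: [0.5704, 0.2168, 0.0532]
tcp_rot: [2.216, 2.227, 0.001]
force: [-1.0, 0.1, -0.2]
grip_width: 0.62
gripper_force: 30.0
```

Run:
```python
from lid import *
im=shot("wrist","w7");s=monitor.observe();print(s["t"],s["position"],s["tcp_rot"],s["grip_width"])
print(lid(im,(.572,.216,.010)))
print(proj(im,(s["position"]+np.array([0,0,.018]))))
cv2.imwrite("pics/c7.png",im["color"][100:340,80:480,::-1])
```

```text
12.55 [0.57075724 0.2171177  0.05373864] [2.21502708e+00 2.22663661e+00 2.16661872e-03] 0.6185987503721992
(array([282.5, 231.5]), array([284.4, 211. ,  57.5]), array([0.5731, 0.2299, 0.01  ]), 'diam_mm 75.3')
(np.float64(280.6258384878799), np.float64(273.4954806443692), np.float64(0.1404003270177671))
```

View pics/c7.png

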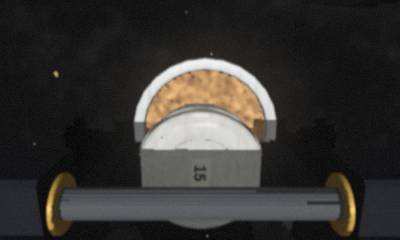

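The stand ring is centred at about (285,228), giving seat ≈ (0.5735,0.2175). D1 is held upright.

Request:
move_arm --moves '[0,0.25,1.5,0,0,0,0,0,1.2,0,0,0,0,0,0.6,0,0,0,0,0,0.3,0,0,0,0,0,0,0,0,0]'

```text
t: 13.05
position: [0.5715, 0.2174, 0.0156]
tcp_rot: [-2.214, -2.228, 0.003]
force: [0.8, 0.0, -0.4]
grip_width: 0.62
gripper_force: 30.0
```

Request:
move_arm --moves '[0,0,0.2,0,0,0,0,0,0,0,0,0,0,0,0,0,0,0]'

```text
t: 13.35
position: [0.5726, 0.2177, 0.0151]
tcp_rot: [2.215, 2.228, 0.001]
force: [0.0, -0.6, -0.4]
grip_width: 0.619
gripper_force: 30.0
```

Request:
move_arm --moves '[0,0,0.1,0,0,0,0,0,0,0,0,0]'

```text
t: 13.55
position: [0.5727, 0.2177, 0.0141]
tcp_rot: [2.214, 2.228, 0.001]
force: [0.4, 0.3, 0.0]
grip_width: 0.618
gripper_force: 30.0
```

Request:
move_arm --moves '[0,0,0,0,0,0,0,0,0,0,0,0,0,0,0,0,0,0,0,0,0,0,0,0,0,0,0,0,0,0]' --jaw 0

```text
t: 14.05
position: [0.5722, 0.2176, 0.0137]
tcp_rot: [-2.215, -2.228, 0.0]
force: [-0.6, 0.5, 0.5]
grip_width: 0.999
gripper_force: 0.0
```

Request:
move_arm --moves '[0,0,-1,0,0,0,0,0,-2,0,0,0,0,0,-3,0,0,0,0,0,-4,0,0,0,0,0,0,0,0,0]'

```text
t: 14.55
position: [0.5769, 0.2192, 0.1212]
tcp_rot: [2.211, 2.224, 0.017]
force: [0.9, 0.8, 0.0]
grip_width: 0.999
gripper_force: 0.0
```

Request:
move_arm --moves '[-3.7,-1.9,0,0,0,0,-3.7,-1.9,0,0,0,0,-3.7,-1.9,0,0,0,0,-3.7,-1.9,0,0,0,0,-3.7,-1.9,0,0,0,0]'

```text
t: 15.05
position: [0.4773, 0.0308, 0.1138]
tcp_rot: [2.214, 2.229, 0.0]
force: [1.1, -0.3, 0.1]
grip_width: 1.0
gripper_force: 0.0
```

Request:
move_arm --moves '[-3.7,-1.9,0,0,0,0,-3.7,-1.9,0,0,0,0,-3.2,-1.7,0,0,0,0,0,0,0,0,0,0,0,0,0,0,0,0]'

```text
t: 15.55
position: [0.4239, -0.0748, 0.1139]
tcp_rot: [2.217, 2.225, 0.001]
force: [1.0, -0.2, 0.9]
grip_width: 0.997
gripper_force: 0.0
```

Request:
move_arm --moves '[0,0,3,0,0,0,0,0,2.5,0,0,0,0,0,1,0,0,0,0,0,0,0,0,0,0,0,0,0,0,0]'

```text
t: 16.05
position: [0.4248, -0.0738, 0.0492]
tcp_rot: [2.213, 2.229, 0.0]
force: [-0.9, 0.4, -0.3]
grip_width: 0.997
gripper_force: 0.0
```

Run:
```python
from lid import *
im=shot("wrist","w8");T=shot("top","t8");s=monitor.observe();print(s["t"],s["position"],s["tcp_rot"],s["grip_width"])
print(lid(im,(.4243,-.073,.023)))
o=np.hstack([cv2.resize(T["color"][180:290,80:300,::-1],(440,220)),im["color"][130:350,120:440,::-1]])
cv2.imwrite("pics/c8.png",o)
```

```text
16.15 [ 0.42542088 -0.07426101  0.0499152 ] [2.21267270e+00 2.22749304e+00 1.92956299e-03] 0.9990356875389179
(array([279.1, 238.3]), array([287.6, 223.1,  56.9]), array([ 0.4293, -0.0634,  0.023 ]), 'diam_mm 68.3')
```

View pics/c8.png

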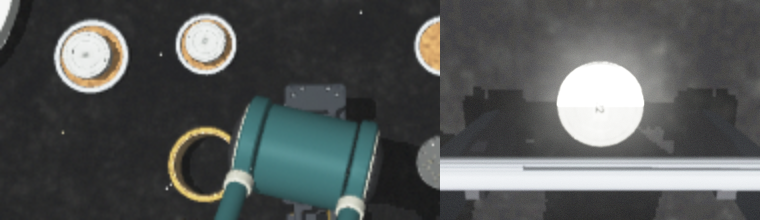

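The top view shows D1 and D2 seated in their stands. In the wrist view, D3 is at full-image (280,234), about 2 mm further in +y.

Request:
move_arm --moves '[0.2,0,1.8,0,0,0,0,0,1.4,0,0,0,0,0,0.7,0,0,0,0,0,0.3,0,0,0,0,0,0,0,0,0]'

```text
t: 16.65
position: [0.4243, -0.0724, 0.007]
tcp_rot: [2.215, 2.228, 0.0]
force: [-0.2, 0.4, 0.1]
grip_width: 1.003
gripper_force: 0.0
```

Request:
move_arm --moves '[0,0,0,0,0,0,0,0,0,0,0,0,0,0,0,0,0,0,0,0,0,0,0,0,0,0,0,0,0,0]' --jaw 1

```text
t: 17.15
position: [0.4241, -0.0724, 0.0069]
tcp_rot: [2.215, 2.228, 0.0]
force: [0.7, 0.5, -0.1]
grip_width: 0.568
gripper_force: 0.2
```

Request:
move_arm --moves '[0,0,0,0,0,0,0,0,0,0,0,0,0,0,0,0,0,0]'

```text
t: 17.45
position: [0.4241, -0.0724, 0.0068]
tcp_rot: [2.215, 2.228, 0.0]
force: [-0.6, 0.1, 1.9]
grip_width: 0.542
gripper_force: 30.0
```

Request:
move_arm --moves '[0,0,-1,0,0,0,0,0,-2,0,0,0,0,0,-3,0,0,0,0,0,-3,0,0,0,0,0,0,0,0,0]'

```text
t: 17.95
position: [0.4276, -0.0731, 0.1013]
tcp_rot: [2.21, 2.223, 0.007]
force: [0.7, -0.8, -0.6]
grip_width: 0.546
gripper_force: 30.0
```

Request:
move_arm --moves '[-3.24,3.2,0,0,0,0,-3.24,3.2,0,0,0,0,-3.24,3.2,0,0,0,0,-3.24,3.2,0,0,0,0,-3.24,3.2,0,0,0,0]'

```text
t: 18.45
position: [0.5854, -0.2344, 0.0955]
tcp_rot: [-2.214, -2.227, 0.001]
force: [1.0, 0.7, -0.8]
grip_width: 0.539
gripper_force: 30.0
```

Request:
move_arm --moves '[0,0,2,0,0,0,0,0,2,0,0,0,0,0,0.5,0,0,0,0,0,0,0,0,0,0,0,0,0,0,0]'

```text
t: 18.95
position: [0.585, -0.2332, 0.052]
tcp_rot: [2.214, 2.228, 0.0]
force: [1.1, -0.3, 0.2]
grip_width: 0.537
gripper_force: 30.0
```

Run:
```python
from lid import *
im=shot("wrist","w9");s=monitor.observe();print(s["t"],s["position"],s["tcp_rot"],s["grip_width"])
print(proj(im,(.585,-.2345,.010)))
cv2.imwrite("pics/c9.png",im["color"][100:340,80:480,::-1])
```

```text
19.0 [ 0.58548433 -0.23336263  0.05266385] [2.21350249e+00 2.22754739e+00 7.79948920e-04] 0.5431598218850731
(np.float64(279.99927298125044), np.float64(232.89570282412552), np.float64(0.19934275692355571))
```

View pics/c9.png

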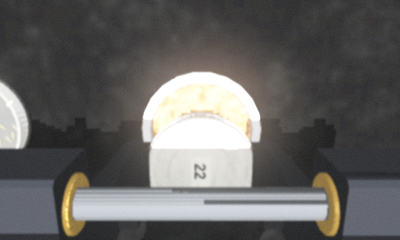

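The stand ring is centred at about (281.5,230), with the tool over it within 1 mm. Lowering.

Request:
move_arm --moves '[0,0,1.5,0,0,0,0,0,1.2,0,0,0,0,0,0.6,0,0,0,0,0,0.3,0,0,0,0,0,0,0,0,0]'

```text
t: 19.5
position: [0.5844, -0.2331, 0.0147]
tcp_rot: [-2.214, -2.227, 0.001]
force: [0.4, 0.1, 0.0]
grip_width: 0.538
gripper_force: 30.0
```

Request:
move_arm --moves '[0,0,0.2,0,0,0,0,0,0,0,0,0,0,0,0,0,0,0]'

```text
t: 19.8
position: [0.5853, -0.2336, 0.0141]
tcp_rot: [2.214, 2.228, 0.0]
force: [-0.8, 0.4, -0.3]
grip_width: 0.539
gripper_force: 30.0
```

Request:
move_arm --moves '[0,0,0.1,0,0,0,0,0,0,0,0,0]'

```text
t: 20.0
position: [0.5852, -0.2335, 0.0129]
tcp_rot: [2.214, 2.228, 0.0]
force: [-0.1, -0.9, -1.2]
grip_width: 0.538
gripper_force: 30.0
```

Request:
move_arm --moves '[0,0,0,0,0,0,0,0,0,0,0,0,0,0,0,0,0,0,0,0,0,0,0,0,0,0,0,0,0,0]' --jaw 0

```text
t: 20.5
position: [0.585, -0.2334, 0.0128]
tcp_rot: [2.215, 2.228, 0.0]
force: [0.1, -1.3, -0.5]
grip_width: 0.972
gripper_force: 0.0
```

Request:
move_arm --moves '[0,0,-1,0,0,0,0,0,-2,0,0,0,0,0,-3,0,0,0,0,0,-4,0,0,0,0,0,0,0,0,0]'

```text
t: 21.0
position: [0.5895, -0.2353, 0.1204]
tcp_rot: [2.207, 2.22, 0.007]
force: [0.7, -0.9, 0.8]
grip_width: 1.003
gripper_force: 0.0
```

Request:
move_arm --moves '[-3,-3.05,0,0,0,0,-3,-3.05,0,0,0,0,-3,-3.05,0,0,0,0,-3,-3.05,0,0,0,0,-3,-3.05,0,0,0,0]'

```text
t: 21.5
position: [0.4321, -0.3851, 0.1129]
tcp_rot: [2.214, 2.228, -0.0]
force: [0.6, -0.9, -0.2]
grip_width: 1.0
gripper_force: 0.0
```

Request:
move_arm --moves '[0,0,3,0,0,0,0,0,2.5,0,0,0,0,0,0.5,0,0,0,0,0,0,0,0,0,0,0,0,0,0,0]'

```text
t: 22.0
position: [0.4342, -0.3846, 0.0537]
tcp_rot: [2.213, 2.228, 0.0]
force: [0.3, -0.3, 0.4]
grip_width: 0.996
gripper_force: 0.0
```

Run:
```python
from lid import *
im=shot("wrist","w10");s=monitor.observe();print(s["t"],s["position"],s["tcp_rot"],s["grip_width"])
print(proj(im,(.4335,-.3825,.026)))
cv2.imwrite("pics/c10.png",im["color"][100:340,80:480,::-1])
```

```text
22.05 [ 0.43456915 -0.38483134  0.05414104] [2.21235738e+00 2.22716360e+00 6.41278666e-05] 1.0032650422318685
(np.float64(278.76862048725786), np.float64(235.40327303471122), np.float64(0.18465035893234377))
```

View pics/c10.png

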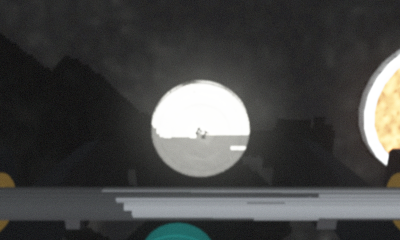

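D4's lid is at full-image (281,228.5) and about 60 mm across, plain aluminium; the turquoise one is well behind the gripper bar. Correcting y by about +4 mm and going down.

Request:
move_arm --moves '[0.45,0.05,2,0,0,0,0,0,1.5,0,0,0,0,0,0.8,0,0,0,0,0,0.3,0,0,0,0,0,0,0,0,0]'

```text
t: 22.55
position: [0.4338, -0.3797, 0.0064]
tcp_rot: [-2.214, -2.228, 0.0]
force: [0.4, 0.0, 0.5]
grip_width: 1.003
gripper_force: 0.0
```

Request:
move_arm --moves '[0,0,0,0,0,0,0,0,0,0,0,0,0,0,0,0,0,0,0,0,0,0,0,0,0,0,0,0,0,0]' --jaw 1

```text
t: 23.05
position: [0.4341, -0.38, 0.0071]
tcp_rot: [2.214, 2.228, 0.0]
force: [0.3, -0.5, 1.3]
grip_width: 0.627
gripper_force: 30.0
```

Request:
move_arm --moves '[0,0,0,0,0,0,0,0,0,0,0,0]'

```text
t: 23.25
position: [0.4341, -0.38, 0.007]
tcp_rot: [2.214, 2.228, -0.0]
force: [-0.4, -0.3, 2.3]
grip_width: 0.628
gripper_force: 30.0
```

Request:
move_arm --moves '[0,0,-1,0,0,0,0,0,-2,0,0,0,0,0,-3,0,0,0,0,0,-3,0,0,0,0,0,0,0,0,0]'

```text
t: 23.75
position: [0.4366, -0.3824, 0.102]
tcp_rot: [2.208, 2.222, 0.0]
force: [0.9, -0.7, -0.7]
grip_width: 0.623
gripper_force: 30.0
```

Request:
move_arm --moves '[0.2,3,0,0,0,0,0.2,3,0,0,0,0,0.2,3,0,0,0,0,0.2,3,0,0,0,0,0.2,3,0,0,0,0]'

```text
t: 24.25
position: [0.5842, -0.3682, 0.0953]
tcp_rot: [-2.213, -2.227, 0.001]
force: [0.8, 0.3, 0.4]
grip_width: 0.621
gripper_force: 30.0
```

Request:
move_arm --moves '[0,0,2,0,0,0,0,0,2,0,0,0,0,0,0.5,0,0,0,0,0,0,0,0,0,0,0,0,0,0,0]'

```text
t: 24.75
position: [0.5837, -0.369, 0.0519]
tcp_rot: [2.215, 2.228, 0.0]
force: [-0.1, -0.0, 0.1]
grip_width: 0.627
gripper_force: 30.0
```

Run:
```python
from lid import *
im=shot("wrist","w11");s=monitor.observe();print(s["t"],s["position"],s["tcp_rot"],s["grip_width"])
print(proj(im,(.586,-.3715,.010)))
cv2.imwrite("pics/c11.png",im["color"][100:340,80:480,::-1])
```

```text
24.8 [ 0.58416796 -0.36933521  0.05261859] [2.21416832e+00 2.22686800e+00 4.19587106e-04] 0.6210183932190798
(np.float64(283.47826685311276), np.float64(234.63443693295065), np.float64(0.19954597450181183))
```

View pics/c11.png

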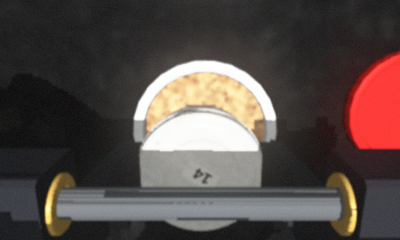

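The ring is centred at about (284.5,231), giving seat ≈ (0.5867,−0.369). Shifting x by +2.5 mm and lowering.

Request:
move_arm --moves '[0,0.25,1.5,0,0,0,0,0,1.2,0,0,0,0,0,0.6,0,0,0,0,0,0.3,0,0,0,0,0,0,0,0,0]'

```text
t: 25.3
position: [0.5857, -0.3685, 0.0146]
tcp_rot: [-2.214, -2.227, 0.001]
force: [0.3, 0.9, -0.9]
grip_width: 0.622
gripper_force: 30.0
```

Request:
move_arm --moves '[0,0,0.2,0,0,0,0,0,0,0,0,0,0,0,0,0,0,0]'

```text
t: 25.6
position: [0.5866, -0.3691, 0.0141]
tcp_rot: [2.214, 2.228, 0.0]
force: [-0.0, 0.2, -0.3]
grip_width: 0.627
gripper_force: 30.0
```

Request:
move_arm --moves '[0,0,0.1,0,0,0,0,0,0,0,0,0]'

```text
t: 25.8
position: [0.5866, -0.3691, 0.0131]
tcp_rot: [2.214, 2.227, 0.0]
force: [0.5, -0.7, -0.1]
grip_width: 0.622
gripper_force: 30.0
```

Request:
move_arm --moves '[0,0,0,0,0,0,0,0,0,0,0,0,0,0,0,0,0,0,0,0,0,0,0,0,0,0,0,0,0,0]' --jaw 0

```text
t: 26.3
position: [0.5863, -0.3688, 0.0127]
tcp_rot: [-2.215, -2.228, -0.0]
force: [1.2, -0.2, -0.1]
grip_width: 0.997
gripper_force: 0.0
```

Request:
move_arm --moves '[0,0,-1,0,0,0,0,0,-2,0,0,0,0,0,-3,0,0,0,0,0,-4,0,0,0,0,0,-4,0,0,0]'

```text
t: 26.8
position: [0.5859, -0.3686, 0.1542]
tcp_rot: [-2.214, -2.228, 0.0]
force: [-0.0, -0.3, -0.1]
grip_width: 0.999
gripper_force: 0.0
```

Request:
move_arm --moves '[0,-3.5,-1,0,0,0,0,-3.5,0,0,0,0,0,-3.5,0,0,0,0,0,-3.5,0,0,0,0,0,0,0,0,0,0]'

```text
t: 27.3
position: [0.4426, -0.3692, 0.1631]
tcp_rot: [-2.216, -2.224, 0.002]
force: [0.1, -0.1, -0.0]
grip_width: 0.997
gripper_force: 0.0
```

Run:
```python
from look import *
T=shot("top","t12");S=shot("scene","s12")
cv2.imwrite("pics/c12.png",np.vstack([cv2.resize(T["color"][170:290,95:430,::-1],(780,279)),cv2.resize(S["color"][170:300,170:390,::-1],(780,300)[:2])]))
```

```text
(no output)
```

View pics/c12.png

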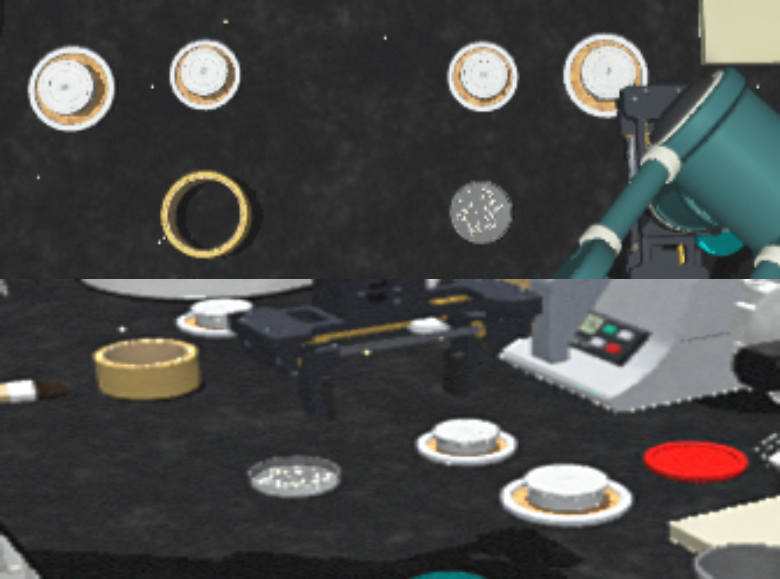

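All four dishes sit flat in their stands. In the top crop the lids are at (66,87), (205,72), (484,74) and (608,72). Petri, tape and look-alikes have not moved, and the arm is clear.

```bash
python3 -c "
from bench import env;print(env.job_done())"
```

```text
the job is handed in; nothing more can be done
None
```

I set all four moisture dishes flat in cooling stands of their own size and handed the job in at about 27 s of the 99 s allowed; the petri dish, tape and look-alikes were left where they were.

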